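# Find which screw lid belongs to which tub and screw both home

## Task

The two screw lids for these tubs got mixed up: each lid fits only one of the two tubs in the tray, and you can tell only by trying. Set a lid on a tub with the arrows in line and turn it clockwise; if it does not screw down, try it on the other tub, until both tubs are closed with a lid screwed fully home, down on the rim and level. Leave the jar, the drum and the scoop where they stand.

Things in the scene. Friction and masses are not known exactly. Their poses are not given: they have to be found in the camera images.
- tub_rack: low wooden tray, 100 x 232 mm, fixed to the worktop, holding two square white tubs (74 x 74 mm) so that they cannot turn; their axes are 130 mm apart along its y. Origin: centre of its underside; x away from the black arrows. One tub's neck has four thread starts and takes only the four-lug lid, the other has six and takes only the six-lug lid; which is which varies and must be tried.
- tub_left_mouth (a point): left tub (+y side of the tray): centre of its open mouth, in the plane of the rim, 102 mm above the worktop; axes as the tray's. Round white neck 40 mm across (50 over the thread), tapered to 35 at the rim, with an outside right-hand quick thread; the square shoulder lies 24 mm below the rim. The lid centre is 0 to 3 mm above this point when the right lid has dropped on with arrows in line, and 7 mm below it when fully home.
- tub_right_mouth (a point): right tub (-y side of the tray): centre of its open mouth, in the plane of the rim, 102 mm above the worktop; axes as the tray's. Round white neck 40 mm across (50 over the thread), tapered to 35 at the rim, with an outside right-hand quick thread; the square shoulder lies 24 mm below the rim. The lid centre is 0 to 3 mm above this point when the right lid has dropped on with arrows in line, and 7 mm below it when fully home.
- tub_left_arrow (a point): black arrow on the left tub's shoulder, 31 mm from the mouth's axis on its -x side. A lid is set on with its arrow over this one (lid yaw = tray yaw; up to 15 degrees anticlockwise of it also works), then turned about 60 degrees clockwise seen from above, pressed lightly and gripped firmly (35 N); it goes down 7 mm on the way (44 mm lead) and tightens some 15 degrees after it is home.
- tub_right_arrow (a point): the same for the right tub. On either tub the wrong lid lands some 2 to 6 mm higher than the right one, jams when turned and stays at least 4 mm above home; it lifts off again, if need be after turning it back to where it was set on.
- lid_red_center (a point): red plastic screw lid, 58 mm across its ribbed edge, 20 mm high, 30 g, lying mouth down on the worktop. The point is its centre, half-way up; its inner face, which comes to rest on a tub's rim, lies 7 mm above this point. Inside are four evenly spaced lugs, one of them under the arrow on the top. The arrow points along the lid's own -x; z is up.
- lid_red_arrow (a point): tip of the white arrow moulded on the red lid's top, 22 mm from its centre, pointing to the edge. It must stand over a tub's black arrow when the lid is set on.
- lid_blue_center (a point): blue plastic screw lid, 58 mm across its ribbed edge, 20 mm high, 30 g, lying mouth down on the worktop. The point is its centre, half-way up; its inner face, which comes to rest on a tub's rim, lies 7 mm above this point. Inside are six evenly spaced lugs, one of them under the arrow on the top. The arrow points along the lid's own -x; z is up.
- lid_blue_arrow (a point): tip of the white arrow moulded on the blue lid's top, 22 mm from its centre, pointing to the edge. It must stand over a tub's black arrow when the lid is set on.
- white_cap_jar_center (a point): bystander: small glass jar with a white cap, 40 mm across, 72 mm high; centre, half-way up
- yellow_drum_center (a point): bystander: yellow drum with a white lid, 75 mm across, 96 mm high; centre, half-way up
- scoop_center (a point): bystander: metal measuring cup with a handle, 61 x 135 x 37 mm; middle of its length, half-way up
Things that resemble listed ones, but are neither listed nor needed, are in the scene too. There is more than one size of the part that bears lid_blue_center; the job needs the largest.

How it is judged:
By the outcome, as a careful person would: the job done as asked, in the order asked, and still so for the second after the job is handed in, with the robot touching nothing.
It also fails if it takes over 70 s, if anything falls off the work surface, if the arm or the gripper's body presses on something with over 40 N, if the wrist force passes 120 N, or if a joint passes its speed limit or range.

## Robot

A 6-joint arm with a two-finger parallel gripper is mounted at the origin on a cart in front of the work surface, level with it; the furniture and walls round the work are solid. World frame = base frame: x ahead of the robot, y to its left, z up, the work surface at z = 0. Lengths are in m, angles in rad, forces in N, time in s.
With the tool pointing down it reaches from about 0.375 to 0.9 m from the base axis. Payload 3.1 kg.
Tool frame: the origin (TCP) lies between the finger pads; the fingertips stand 19 mm ahead of it and the grasp point (between the pads) is the TCP; z points along the fingers, y is the direction in which the jaws open and shut (so a half turn about z gives the same grasp; the last joint's range is limited). The gripper opens to 85 mm and grips with 20 to 120 N. Pads are 22 mm wide; open, the fingers measure 114 mm over their backs; the gripper's body (76 mm by 85 mm) begins 54 mm behind the grasp point. The pads swing forward as they close: fully open they stand 13 mm farther back than shut.
Start: joints at [1, 0.527, 1.433, -0, 1.181, -0.178], TCP at [0.239, 0.577, 0.25] pointing down, gripper open.
Joint ranges: [-3.08, 3.08], [-0.75, 2.2], [0.22, 2.44], [-1.43, 4.57], [0, 2.65], [-2.85, 2.85]. Speed limits (rad/s): [2.79, 2.79, 3.14, 3.14, 3.14, 3.14].

## Interface

Orientations are given as a unit quaternion [x, y, z, w].
In Python, from station import manip, optics, job gives the robot as it stands.
- The arm moves only by the shell command python3 -m inch 'ROWS' [OPENING] [FORCE]. ROWS is JSON, one flat list of numbers, 4 for each row, row after row: the shift along the world's x, y, z in cm, then the turn about the world's z in rad. A call has 1 to 20 rows; each row shifts and turns the commanded pose from where the row before left it; what a row does not reach is not made up. A row lasts 1/8 s, in which the tool goes at most 62.5 mm and 10.7 degrees, less where a joint would pass 70% of its speed; a pose out of reach is approached as far as the arm can. A call with a gripper value outside its range is refused whole. OPENING is the opening in per cent of the stroke, from 0 (shut) to 100 (fully open), set as the call begins (- or left out, the last holds). The fingers move at their own pace and stop on an object; FORCE is the grip in N (left out, the last holds). Time passes only in rows, so rows that do not move let the fingers close. It gives the time, the measured TCP pose, the force and the opening at its end, in the units of the state.
- manip.sense(): the state, without advancing time (a new reading comes with each control period).
- optics.snapshot(name): name is "scene" or "top" or "wrist"; returns (picture, depth): 480x640x3 uint8, red, green, blue; 480x640 float32, m along the optical axis (not along the pixel's ray), 0 where there is no reading.
- optics.camera_model(name): a dict with "mtx" (3x3 intrinsics, pixels), "camera_from_world" (4x4, takes a point from world to camera coordinates); the wrist camera has in their place "tool_from_camera" (4x4, takes a point from camera to tool coordinates, whose origin is the TCP and whose axes are the flange's). Camera axes: x right, y up, looking along -z (the intrinsics and any distortion apply to the point x, -y, -z); pixel columns grow to the right and rows downward; lengths in m; the calibration is good to about 2 mm. A picture is of the moment at which its call begins: read the wrist's pose just before it. camera_model takes no time and is no camera call.
- job.sign_off(): hands the job in, once; it reports no verdict.
The state is a dict: "t": time; "q": joint angles; "qd": joint speeds; "tau": joint torques, N m; "tcp_pos": TCP position; "tool_rot": TCP orientation; "force": force on the tool from outside, world axes, zero at the start; "ft_torque": the same for the moment, N m; "finger_gap": opening from 0.0 (shut) to 1.0 (fully open).
Only numpy, scipy, OpenCV 4.12 (cv2) and the standard library are available. Lean on these libraries where they do the work, as an engineer would, in place of code of your own. Each camera call takes 0.05 s, during which the arm holds its last target.

## Working session

There is one attempt and no reset: what is moved stays moved. The work goes in short steps, Python scripts to look and compute and a shell command to move; the robot and the scene stay as the last step left them, time stands still between calls to the robot, and variables do not carry over. Pictures are saved under pics/ and viewed, and the job is handed in when it is done.

```bash
mkdir -p pics; ls; cat > h.py <<'E'
import numpy as np, cv2
from station import manip, optics, job
def save(n,f,crop=None,s=1):
    p,d=optics.snapshot(n); np.savez('pics/'+f+'.npz',p=p,d=d)
    cv2.imwrite('pics/'+f+'.png',p[:,:,::-1]); return p,d
def crop(f,x0,y0,x1,y1,s,o):
    p=np.load('pics/'+f+'.npz')['p'][y0:y1,x0:x1]
    cv2.imwrite('pics/'+o+'.png',cv2.resize(p,None,fx=s,fy=s,interpolation=cv2.INTER_CUBIC)[:,:,::-1])
def ray(n,u,v):
    m=optics.camera_model(n);K=np.array(m['mtx']);
    dist=m.get('dist',None)
    x=(u-K[0,2])/K[0,0];y=(v-K[1,2])/K[1,1]
    return np.array([x,-y,-1.]),np.linalg.inv(np.array(m['camera_from_world']))
def atz(n,u,v,z):
    r,T=ray(n,u,v);o=T[:3,3];d=T[:3,:3]@r;return o+d*(z-o[2])/d[2]
def atd(n,u,v,d):
    r,T=ray(n,u,v);return T[:3,3]+T[:3,:3]@r*d
E
python3 - <<'E'
from h import *
print(manip.sense())
for n in ['scene','top','wrist']: print(n,optics.camera_model(n))
save('top','top0');save('scene','scene0')
E
```

```text
pics
{'t': 0.0, 'q': array([ 9.99490313e-01,  5.28431551e-01,  1.43394047e+00,  8.53822273e-06,
        1.18136793e+00, -1.78514355e-01]), 'qd': array([-4.60529900e-04,  6.15126449e-04, -6.18780681e-05, -6.53408815e-04,
        4.86409360e-06,  6.64471220e-04]), 'tau': array([-1.03140967e-03, -4.42346156e+01, -1.78023791e+01, -2.57757329e-04,
        8.41792789e-03,  9.87333522e-06]), 'tcp_pos': array([0.23883295, 0.57682531, 0.24934269]), 'tool_rot': array([ 1.95137202e-01,  9.80775367e-01, -9.97628013e-04, -3.96831816e-04]), 'force': array([0.27585804, 0.01248972, 0.23638098]), 'ft_torque': array([-0.03970324, -0.01317594, -0.04834361]), 'finger_gap': 1.0033604663223512}
scene {'mtx': array([[475.72138389,   0.        , 322.38005158],
       [  0.        , 475.72138389, 239.59701273],
       [  0.        ,   0.        ,   1.        ]]), 'camera_from_world': array([[-0.80074158, -0.59855993, -0.02321509,  0.42540328],
       [ 0.2755878 , -0.40253266,  0.8729369 , -0.25906205],
       [-0.53184988,  0.69259907,  0.48728045, -0.55059397],
       [ 0.        ,  0.        ,  0.        
[... 282 characters left out ...]
9736,  0.00161318,  0.10755933, -0.54727534],
       [-0.10753286, -0.01186904,  0.99413068, -0.96568619],
       [ 0.        ,  0.        ,  0.        ,  1.        ]])}
wrist {'mtx': array([[383.22854171,   0.        , 320.38791612],
       [  0.        , 383.22854171, 237.81500593],
       [  0.        ,   0.        ,   1.        ]]), 'tool_from_camera': array([[ 5.99336491e-04,  9.49162191e-01,  3.14786872e-01,
         8.20417900e-02],
       [ 9.99998800e-01, -1.01849911e-03,  1.16709148e-03,
         2.56894712e-04],
       [ 1.42836926e-03,  3.14785795e-01, -9.49161663e-01,
        -1.24210118e-01],
       [ 0.00000000e+00,  0.00000000e+00,  0.00000000e+00,
         1.00000000e+00]])}
```

View pics/top0.png

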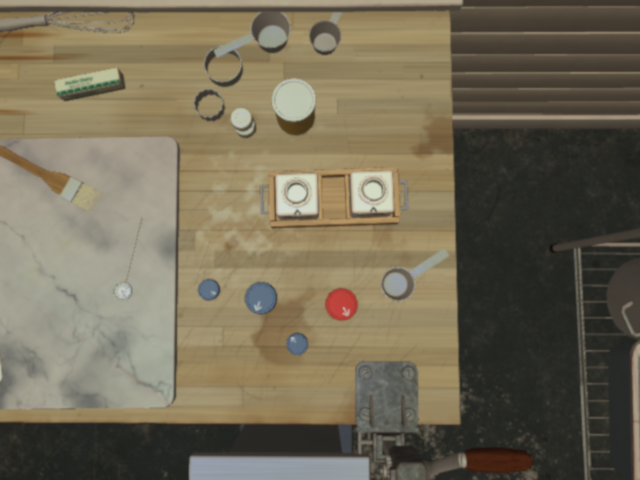

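View pics/scene0.png

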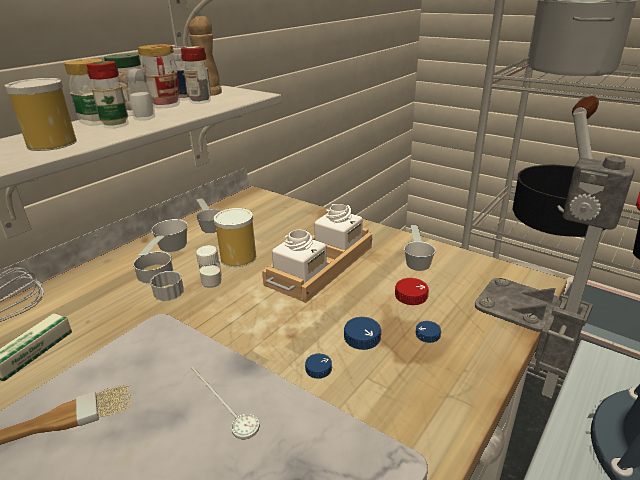

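The top view shows the tray at about (335,197), the big blue lid at (261,298), and the red lid at (341,304). The smaller blue decoys are at (208,289) and (297,343). I'll enlarge these areas next.

```bash
python3 - <<'E'
from h import *
crop('top0',230,270,370,340,5.7,'c1')
crop('top0',255,160,415,235,5,'c2')
d=np.load('pics/top0.npz')['d']
for u,v in [(261,298),(341,304),(208,289),(297,343),(297,192),(374,188),(310,250)]:
    print((u,v),d[v,u],atd('top',u,v,d[v,u]))
E
```

```text
(261, 298) 0.98951584 [0.42749675 0.03313589 0.02266662]
(341, 304) 0.9897595 [ 0.4172604  -0.10959925  0.01961015]
(208, 289) 0.996029 [0.4432052  0.12898919 0.01895854]
(297, 343) 0.9886694 [ 0.34794802 -0.03124286  0.01414484]
(297, 192) 0.94747436 [ 0.60823891 -0.03233005  0.08372518]
(374, 188) 0.9487498 [ 0.61564638 -0.16396906  0.08167183]
(310, 250) 1.0184879 [ 0.51500389 -0.05374819  0.00195161]
```

View pics/c1.png

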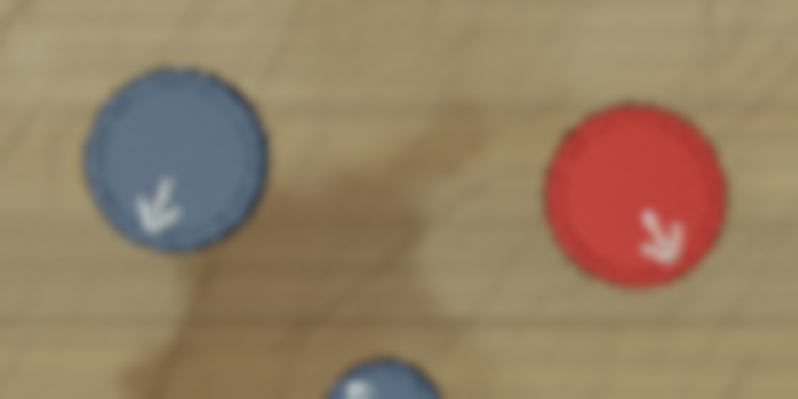

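View pics/c2.png

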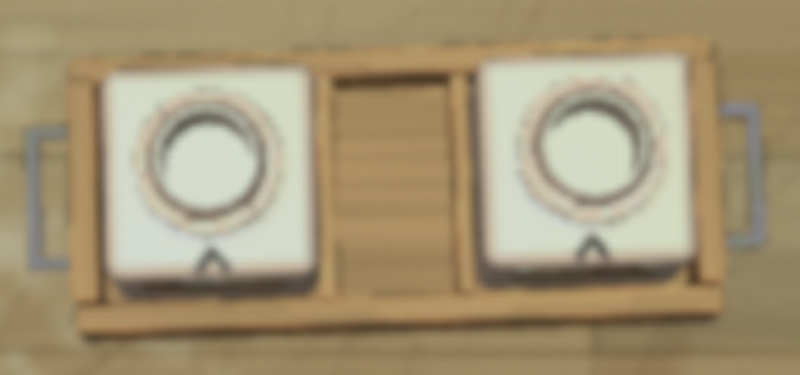

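```bash
python3 - <<'E'
from h import *
f=lambda a,x0,y0,s:((a[0]+.5)/s+x0-.5,(a[1]+.5)/s+y0-.5)
for n,a,x0,y0,s,z in [('blue',(176,159),230,270,5.7,.02),('bluetip',(151,233),230,270,5.7,.02),('red',(636,195),230,270,5.7,.02),('redtip',(671,264),230,270,5.7,.02),
 ('L',(209,160),255,160,5,.102),('R',(590,149),255,160,5,.102),('Larrow',(212,262),255,160,5,.078),('Rarrow',(592,248),255,160,5,.078),
 ('trayBL',(82,334),255,160,5,.02),('trayBR',(720,314),255,160,5,.02)]:
    print(n,atz('top',*f(a,x0,y0,s),z).round(4))
b=atz('top',*f((176,159),230,270,5.7),.02);bt=atz('top',*f((151,233),230,270,5.7),.02)
r=atz('top',*f((636,195),230,270,5.7),.02);rt=atz('top',*f((671,264),230,270,5.7),.02)
for c,t in((b,bt),(r,rt)):
    e=c-t; print('yaw',np.arctan2(e[1],e[0]),np.linalg.norm(e))
from scipy.spatial.transform import Rotation as R
print(R.from_quat(manip.sense()['tool_rot']).as_matrix().round(3))
E
```

```text
blue [0.4284 0.0344 0.02  ]
bluetip [0.4054 0.0419 0.02  ]
red [ 0.4176 -0.1099  0.02  ]
redtip [ 0.3963 -0.1207  0.02  ]
L [ 0.6056 -0.032   0.102 ]
R [ 0.6095 -0.1595  0.102 ]
Larrow [ 0.5746 -0.0323  0.078 ]
Rarrow [ 0.5796 -0.1623  0.078 ]
trayBL [0.5564 0.0169 0.02  ]
trayBR [ 0.5641 -0.2142  0.02  ]
yaw -0.31661301354322935 0.02423269174579811
yaw 0.47082304128064695 0.023931860386704272
[[-0.924  0.383 -0.001]
 [ 0.383  0.924 -0.002]
 [ 0.    -0.002 -1.   ]]
```

```bash
python3 -m inch '[1.58,-4.53,-0.7,0,1.58,-4.53,-0.7,0,1.58,-4.53,-0.7,0,1.58,-4.53,-0.7,0,1.58,-4.53,-0.7,0,1.58,-4.53,-0.7,0,1.58,-4.53,-0.7,0,1.58,-4.53,-0.7,0,1.58,-4.53,-0.7,0,1.58,-4.53,-0.7,0,1.58,-4.53,-0.7,0,1.58,-4.53,-0.7,0,0,0,0,0,0,0,0,0]' 100 35
cat >> h.py <<'E'
from scipy.spatial.transform import Rotation as R
def wsave(f):
    s=manip.sense(); p,d=optics.snapshot('wrist')
    np.savez('pics/'+f+'.npz',p=p,d=d,pos=s['tcp_pos'],rot=s['tool_rot'])
    cv2.imwrite('pics/'+f+'.png',p[:,:,::-1])
def _w(f):
    z=np.load('pics/'+f+'.npz');m=optics.camera_model('wrist')
    T=np.eye(4);T[:3,:3]=R.from_quat(z['rot']).as_matrix();T[:3,3]=z['pos']
    return np.array(m['mtx']),T@np.array(m['tool_from_camera'])
def watz(f,u,v,z):
    K,T=_w(f);r=np.array([(u-K[0,2])/K[0,0],-(v-K[1,2])/K[1,1],-1]);d=T[:3,:3]@r;o=T[:3,3];return o+d*(z-o[2])/d[2]
def wproj(f,P):
    K,T=_w(f);c=np.linalg.inv(T)@np.append(P,1);return K[0,0]*c[0]/-c[2]+K[0,2],K[1,1]*c[1]/c[2]+K[1,2]
E
python3 - <<'E'
from h import *
wsave('w1')
E
```

```text
t: 1.85
tcp_pos: [0.428, 0.034, 0.1661]
tool_rot: [0.196, 0.981, 0.0, -0.001]
force: [-1.5, 0.0, 0.2]
finger_gap: 1.0
```

View pics/w1.png

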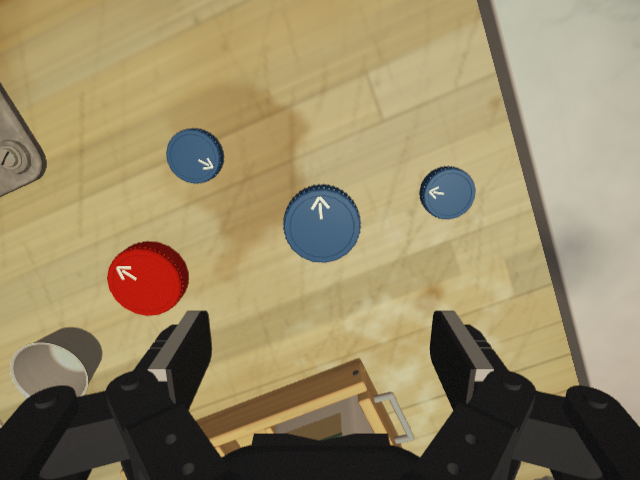

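The wrist view shows the large blue lid at about (322,225) with its arrow tip at (320,198). The red lid is at (147,281) with its tip at (118,267). I'll enlarge both for precise points.

```bash
python3 - <<'E'
from h import *
crop('w1',270,170,380,275,5.5,'c3'); crop('w1',95,230,205,325,5.5,'c4')
a=cv2.imread('pics/c3.png');b=cv2.imread('pics/c4.png')
E
```

```text
(no output)
```

View pics/c3.png

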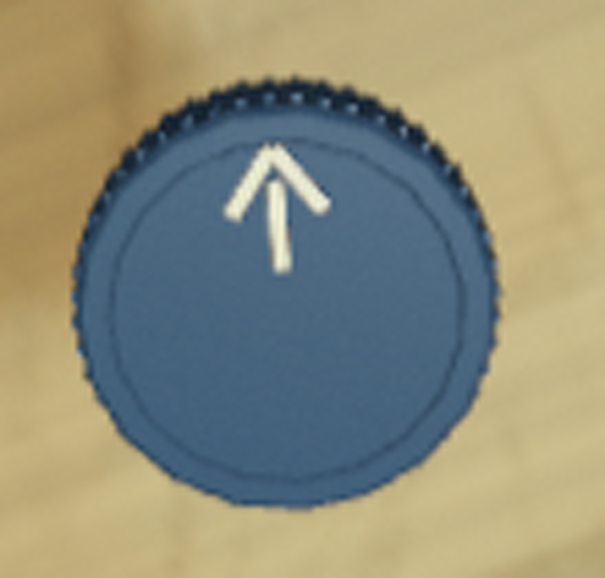

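View pics/c4.png

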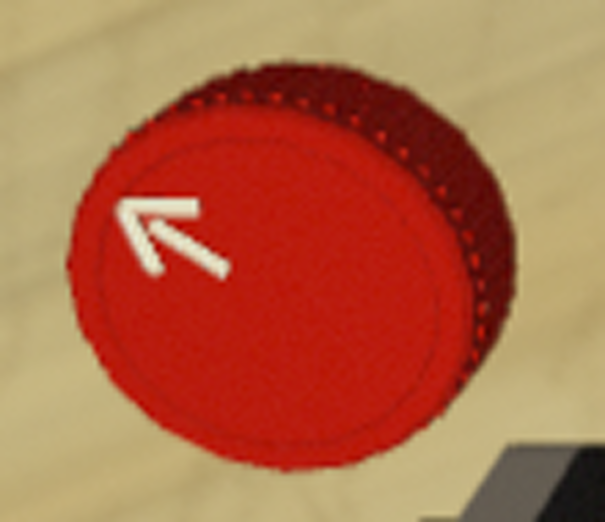

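```bash
python3 - <<'E'
from h import *
for n,c,t,x0,y0 in [('blue',(288,309.5),(272,147),270,170),('red',(270,292),(117,202),95,230)]:
    C,T=[watz('w1',a/5.5+x0-.4,b/5.5+y0-.4,.02) for a,b in (c,t)]
    e=C-T; print(n,C.round(4),'yaw',np.arctan2(e[1],e[0]).round(3),np.linalg.norm(e).round(4))
E
```

```text
blue [0.4267 0.0357 0.02  ] yaw -0.298 0.0222
red [ 0.4163 -0.1091  0.02  ] yaw 0.561 0.0236
```

```bash
python3 -m inch '[-0.1,0.1,-4,0,0,0,-4,0,0,0,-4,0,0,0,-2,0,0,0,-0.8,0,0,0,0,0]' 100 35
python3 -m inch '[0,0,0,0,0,0,0,0,0,0,0,0,0,0,0,0,0,0,0,0]' 0 35
```

```text
t: 2.65
tcp_pos: [0.4275, 0.0356, 0.0184]
tool_rot: [0.194, 0.981, 0.0, -0.0]
force: [0.1, 0.6, 0.6]
finger_gap: 0.997
t: 3.28
tcp_pos: [0.4283, 0.0348, 0.0196]
tool_rot: [0.195, 0.981, 0.0, 0.001]
force: [0.3, 1.4, 5.9]
finger_gap: 0.659
```

```bash
python3 -m inch '[0,0,3,0,0,0,6,0,0,0,6,0,4.4,-2.2,0.8,0.07,4.4,-2.2,0.8,0.07,4.4,-2.2,0.8,0.07,4.4,-2.2,0.8,0.07,4.4,-2.2,0.8,0.07,4.4,-2.2,0.8,0.08,0,0,0,0,0,0,0,0]'
python3 - <<'E'
from h import *
wsave('w2')
E
```

```text
t: 4.65
tcp_pos: [0.6904, -0.0968, 0.216]
tool_rot: [-0.018, 1.0, 0.0, -0.001]
force: [-0.8, 0.1, -0.9]
finger_gap: 0.655
```

View pics/w2.png

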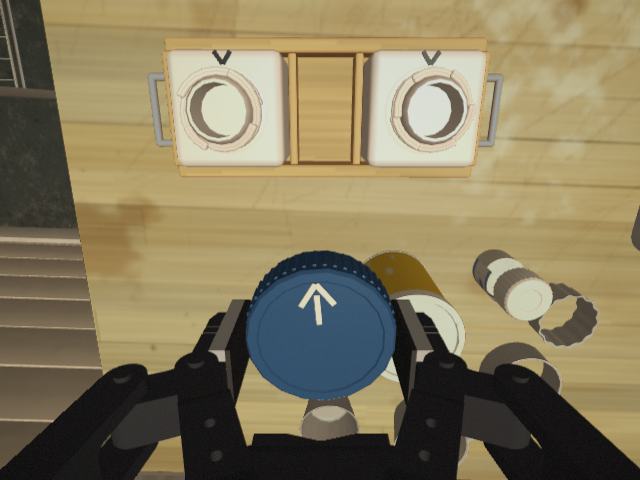

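The blue lid is held straight, with its arrow toward the image top (-x). Both tubs are clearly visible with the right mouth at (222,110) and the left at (432,110), so I'll zoom in on them.

```bash
python3 - <<'E'
from h import *
crop('w2',160,35,300,175,4.2,'c5'); crop('w2',360,35,500,175,4.2,'c6'); crop('w2',230,240,410,410,4,'c7')
a=cv2.imread('pics/c5.png');b=cv2.imread('pics/c6.png');
E
```

```text
(no output)
```

View pics/c5.png

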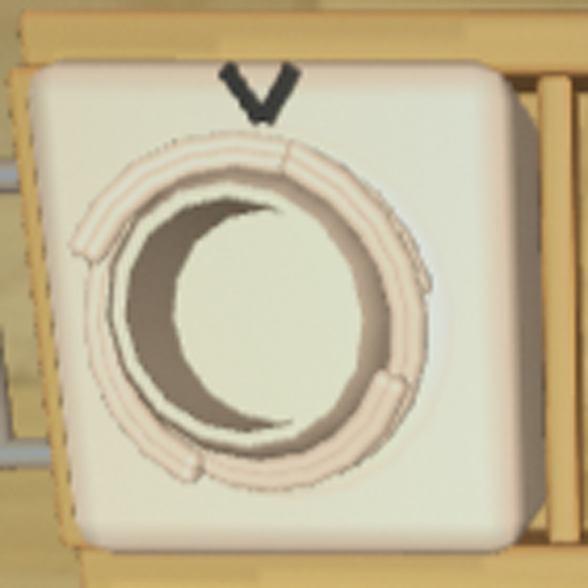

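View pics/c6.png

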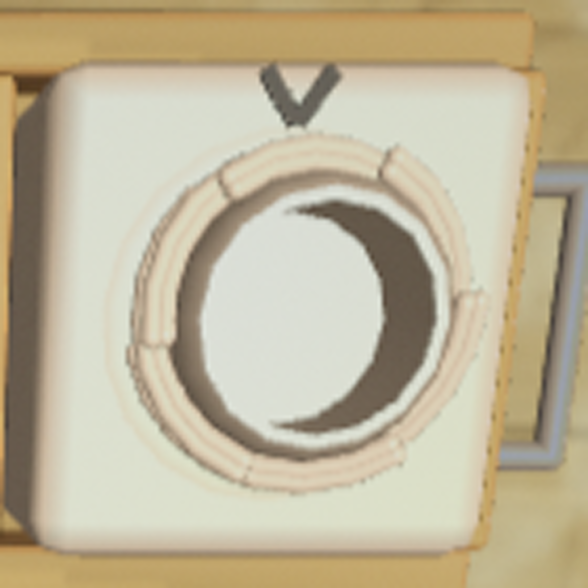

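View pics/c7.png

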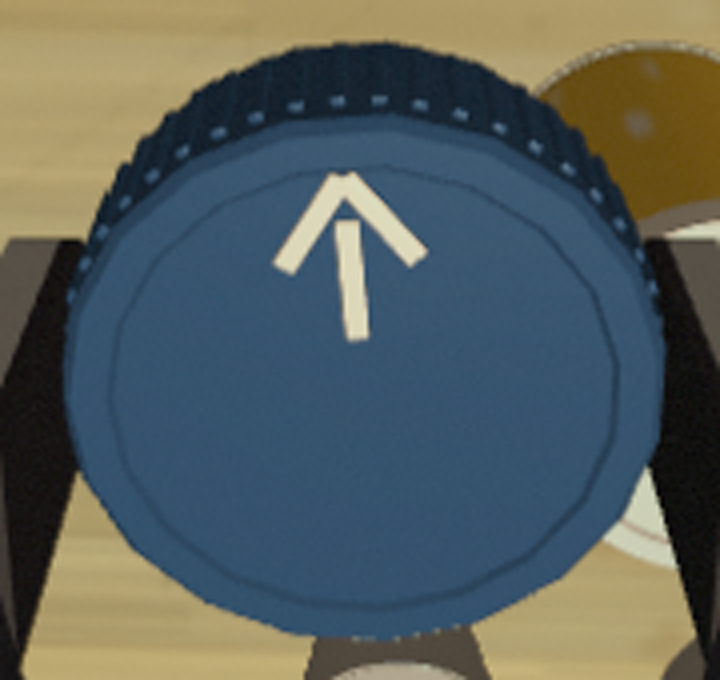

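Counting the thread segments, the right tub shows four starts and the left shows six. So blue goes on the left, and I'll confirm by trying. Next I'll measure the rims from depth.

```bash
python3 - <<'E'
from h import *
z=np.load('pics/w2.npz');d=z['d'];K,T=_w=__import__('h')._w('w2')
v,u=np.mgrid[0:480,0:640]
P=np.stack([(u-K[0,2])/K[0,0]*d,-(v-K[1,2])/K[1,1]*d,-d,np.ones_like(d)],-1)@T.T
def circ(x,y):
    A=np.c_[2*x,2*y,np.ones_like(x)];s=np.linalg.lstsq(A,x*x+y*y,rcond=None)[0];return s[0],s[1],np.sqrt(s[2]+s[0]**2+s[1]**2)
for n,x0,x1 in(('R',160,300),('L',360,500)):
    Q=P[35:175,x0:x1];h=Q[...,2]
    print(n,np.percentile(h,[50,99,100]).round(4))
    for lo in(.096,.099,.1005):
        m=(h>lo)&(h<.11);q=Q[m]
        if len(q)>20:
            (cx,cy),r=cv2.minEnclosingCircle(q[:,:2].astype(np.float32));print(lo,m.sum(),'fit',np.round(circ(q[:,0],q[:,1]),4),'enc',round(cx,4),round(cy,4),round(r,4))
C=watz('w2',363/4+230-.4,387/4+240-.4,z['pos'][2]);t=watz('w2',343/4+230-.4,175/4+240-.4,z['pos'][2]);e=C-t
print('lid',C,np.arctan2(e[1],e[0]),np.linalg.norm(e),z['pos'])
f=lambda a,b,x0:(a/4.2+x0-.4,b/4.2+35-.4)
print('arrows R,L tip',watz('w2',*f(262,123,160),.078),watz('w2',*f(298,125,360),.078))
a=watz('w2',164,38,.02);b=watz('w2',488,38,.02);print(a,b,np.arctan2(*(-(b-a))[:2]*[1,-1]) )
E
```

```text
R [0.0781 0.1033 0.3404]
0.096 2788 fit [ 0.6099 -0.1602  0.0198] enc 0.6101 -0.1606 0.0249
0.099 1912 fit [ 0.6099 -0.1604  0.0192] enc 0.6101 -0.1605 0.0249
0.1005 1378 fit [ 0.61   -0.1604  0.0188] enc 0.61 -0.1606 0.0247
L [0.0779 0.1031 0.3404]
0.096 2327 fit [ 0.6055 -0.0313  0.0192] enc 0.6055 -0.0307 0.025
0.099 1191 fit [ 0.6056 -0.0314  0.0173] enc 0.6057 -0.0313 0.0243
0.1005 870 fit [ 0.6056 -0.0312  0.0168] enc 0.6068 -0.0296 0.0205
lid [ 0.6884352  -0.09628114  0.21599363] 0.11895559571398534 0.021735012498185814 [ 0.69043716 -0.09684333  0.21599363]
arrows R,L tip [ 0.58262232 -0.16206097  0.078     ] [ 0.57805184 -0.03131703  0.078     ]
[ 0.56056451 -0.21875318  0.02      ] [0.55156191 0.0244822  0.02      ] 0.03699499057918186
```

```bash
python3 -m inch '[-2.8,2.2,-2,0,-2.8,2.2,-2,0,-2.7,2.1,-2,0,0,0,-2.6,0,0,0,-0.5,0,0,0,0,0,0,0,0,0]'
```

```text
t: 5.58
tcp_pos: [0.6097, -0.0325, 0.1264]
tool_rot: [-0.018, 1.0, -0.0, 0.001]
force: [0.4, 0.0, 0.9]
finger_gap: 0.658
```

```bash
python3 -m inch '[-0.25,0.1,-0.3,0,0,0,-0.3,0,0,0,-0.3,0,0,0,0,0]'; python3 -m inch '[0,0,-0.3,0,0,0,0,0]'
```

```text
t: 6.08
tcp_pos: [0.6061, -0.0312, 0.1159]
tool_rot: [-0.019, 1.0, 0.0, -0.0]
force: [0.2, -0.4, -0.7]
finger_gap: 0.656
t: 6.32
tcp_pos: [0.6066, -0.0313, 0.1137]
tool_rot: [-0.019, 1.0, -0.0, 0.0]
force: [-0.2, -0.4, 2.5]
finger_gap: 0.656
```

```bash
python3 -m inch '[0,0,-0.2,0,0,0,0,0]'; python3 -m inch '[0,0,-0.1,-0.12,0,0,-0.08,-0.12,0,0,0,0]'
```

```text
t: 6.58
tcp_pos: [0.6068, -0.0313, 0.1132]
tool_rot: [-0.019, 1.0, -0.0, 0.001]
force: [-2.0, 0.6, 11.1]
finger_gap: 0.656
t: 6.95
tcp_pos: [0.6075, -0.0317, 0.1115]
tool_rot: [0.102, 0.995, -0.0, 0.002]
force: [-1.3, 0.3, 9.2]
finger_gap: 0.654
```

```bash
python3 -m inch '[0,0,-0.1,-0.14,0,0,-0.1,-0.14,0,0,-0.1,-0.14,0,0,0,0]'; python3 -m inch '[0,0,-0.1,-0.14,0,0,-0.1,-0.14,0,0,0,0]';python3 -c "
from h import *;s=manip.sense();print(s['ft_torque'],R.from_quat(s['tool_rot']).as_euler('zyx'))"
```

```text
t: 7.45
tcp_pos: [0.6074, -0.0315, 0.1085]
tool_rot: [0.307, 0.952, 0.0, 0.002]
force: [-1.6, 0.3, 10.6]
finger_gap: 0.652
t: 7.82
tcp_pos: [0.6074, -0.0314, 0.1065]
tool_rot: [0.437, 0.899, 0.0, 0.001]
force: [-1.4, 0.7, 10.6]
finger_gap: 0.653
[-0.01244904  0.35840735 -0.38243463] [-2.23643028e+00  3.06926850e-03  3.14118634e+00]
```

```bash
python3 -m inch '[0,0,-0.1,-0.14,0,0,-0.1,-0.14,0,0,0,0]'; python3 -c "
from h import *;s=manip.sense();print(s['ft_torque'],R.from_quat(s['tool_rot']).as_euler('zyx')[0])"
python3 -m inch '[0,0,-0.03,-0.1,0,0,-0.0,-0.1,0,0,0,0]'; python3 -c "
from h import *;s=manip.sense();print(s['ft_torque'],R.from_quat(s['tool_rot']).as_euler('zyx')[0])"
```

```text
t: 8.2
tcp_pos: [0.6076, -0.0314, 0.1046]
tool_rot: [0.558, 0.83, 0.001, 0.002]
force: [-0.9, 0.4, 10.7]
finger_gap: 0.655
[-0.00469737  0.41076912 -0.21304509] -1.957082616596253
t: 8.57
tcp_pos: [0.6074, -0.0318, 0.1046]
tool_rot: [0.637, 0.771, 0.0, 0.002]
force: [-0.8, -0.5, 12.7]
finger_gap: 0.654
[-0.23699041  0.52339773  0.09886977] -1.7603036667564456
```

```bash
python3 -m inch '[0,0,0,-0.1,0,0,0,-0.1,0,0,0,0]' - 50; python3 -c "
from h import *;s=manip.sense();print(s['ft_torque'],R.from_quat(s['tool_rot']).as_euler('zyx')[0])"

```

```text
t: 8.95
tcp_pos: [0.6073, -0.0354, 0.1046]
tool_rot: [0.709, 0.705, -0.002, 0.004]
force: [-3.5, -10.7, 11.9]
finger_gap: 0.65
[-1.85592783  0.93916721  0.55418116] -1.5641417250428136
```

```bash
python3 -m inch '[0,0,0,0,0,0,0,0,0,0,0,0]' 100; python3 -m inch '[0,0,3,0,0,0,6,0,-2,-6,0,0,0,0,0,0]'; python3 - <<'E'
from h import *
wsave('w3')
E
```

```text
t: 9.32
tcp_pos: [0.606, -0.0307, 0.1017]
tool_rot: [0.711, 0.703, -0.0, -0.0]
force: [-0.4, 0.2, -0.4]
finger_gap: 1.001
t: 9.82
tcp_pos: [0.586, -0.0934, 0.1929]
tool_rot: [0.713, 0.701, -0.0, 0.001]
force: [0.1, -0.4, 0.6]
finger_gap: 0.999
```

View pics/w3.png

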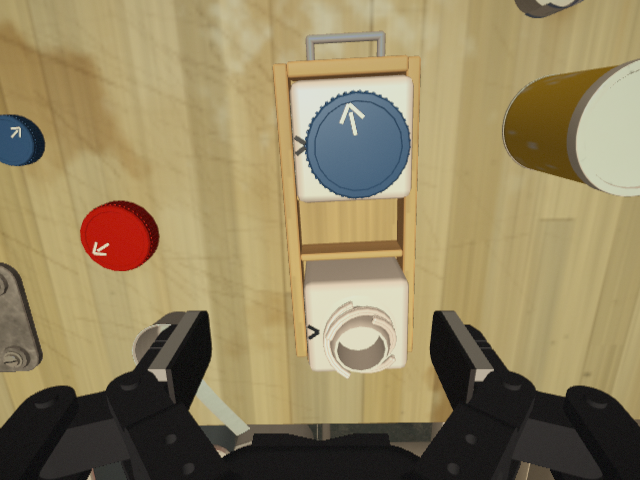

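The blue lid sits on the left tub with its arrow turned to about +y. The red lid is at (119,236) with its tip at (95,252). I'll check the blue lid's height and tilt from depth and refine the red lid.

```bash
python3 - <<'E'
import h
from h import *
z=np.load('pics/w3.npz');d=z['d'];K,T=h._w('w3')
v,u=np.mgrid[0:480,0:640]
P=np.stack([(u-K[0,2])/K[0,0]*d,-(v-K[1,2])/K[1,1]*d,-d,np.ones_like(d)],-1)@T.T
m=(u-358)**2+(v-145)**2<40**2
q=P[m];A=np.c_[q[:,0]-q[:,0].mean(),q[:,1]-q[:,1].mean(),np.ones(len(q))];print('blue plane',np.linalg.lstsq(A,q[:,2],rcond=None)[0],q[:,:2].mean(0))
a=[P[y,x,2] for y,x in((90,300),(185,310),(190,400),(85,300))];print('shoulder',a, 'table',P[130:150,200:240,2].mean())
t=watz('w3',348,103,.105);c=watz('w3',357.5,144.5,.105);e=c-t;print('blue yaw',np.arctan2(e[1],e[0]),c)
m=(u-115)**2+(v-236)**2<25**2;print('red top z',np.median(P[m][:,2]))
crop('w3',70,190,170,280,6,'c8')
crop('w3',280,60,430,220,3.7,'c9')
E
```

```text
blue plane [-0.22279561  0.20917631  0.10632971] [ 0.60618314 -0.03012187]
shoulder [np.float64(0.07884615379074295), np.float64(0.07811706913644556), np.float64(0.07793601154468616), np.float64(0.07824356944997463)] table 0.0021919428326019536
blue yaw -1.3265597274893832 [ 0.60599607 -0.02980244  0.105     ]
red top z 0.02009710561382988
```

View pics/c8.png

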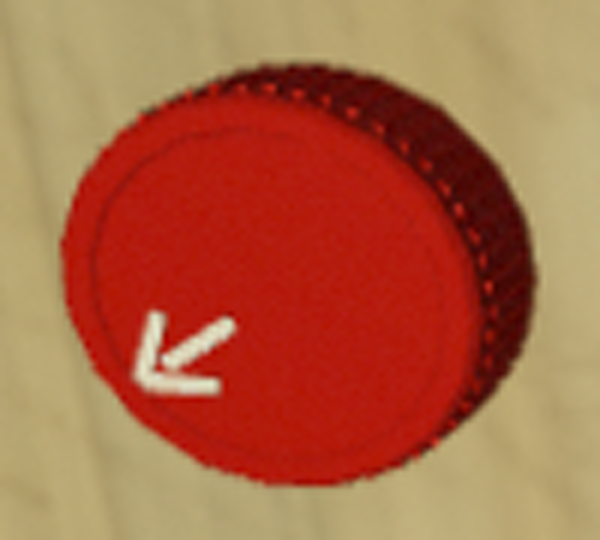

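```bash
python3 - <<'E'
import h
from h import *
z=np.load('pics/w3.npz');d=z['d'];K,T=h._w('w3')
v,u=np.mgrid[0:480,0:640]
P=np.stack([(u-K[0,2])/K[0,0]*d,-(v-K[1,2])/K[1,1]*d,-d,np.ones_like(d)],-1)@T.T
m=((u-358)**2+(v-145)**2<42**2)
q=P[m];print(np.percentile(q[:,2],[0,1,50,99,100]));q=q[(abs(q[:,2]-np.median(q[:,2]))<.008)]
A=np.c_[q[:,0]-q[:,0].mean(),q[:,1]-q[:,1].mean(),np.ones(len(q))];print('blue plane',np.linalg.lstsq(A,q[:,2],rcond=None)[0],len(q))
C,t=[watz('w3',a/6+70-.4,b/6+190-.4,.02) for a,b in((270,291),(134,380))];e=C-t
print('red',C,np.arctan2(e[1],e[0]),np.linalg.norm(e)); s=manip.sense();print(s['q'],R.from_quat(s['tool_rot']).as_euler('zyx')[0])
E
```

```text
[0.10255788 0.10343746 0.10495904 0.10673592 0.31699486]
blue plane [-0.00244517 -0.00051692  0.1049702 ] 5486
red [ 0.41675202 -0.10855431  0.02      ] 0.5380301393805844 0.024617263424273252
[-3.43574180e-01  5.55997800e-01  1.57104302e+00  3.74383402e-04
  1.01493565e+00 -3.28830791e-01] -1.5558552696190955
```

```bash
python3 -m inch '[-2.8,-0.3,0,0.17,-2.8,-0.3,0,0.17,-2.8,-0.3,0,0.17,-2.8,-0.3,-1,0.17,-2.8,-0.2,-2,0.17,-2.9,-0.2,-2,0.17,0,0,0,0,0,0,0,0]' 100 35; python3 - <<'E'
from h import *
wsave('w4'); crop('w4',240,150,400,290,4,'c10')
E
```

```text
t: 10.88
tcp_pos: [0.4191, -0.1066, 0.1424]
tool_rot: [0.278, 0.96, -0.0, 0.001]
force: [-0.1, -0.6, 0.9]
finger_gap: 1.001
```

View pics/w4.png

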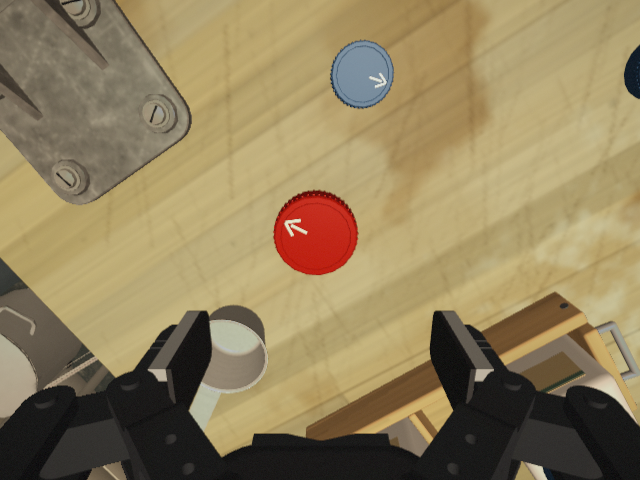

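View pics/c10.png

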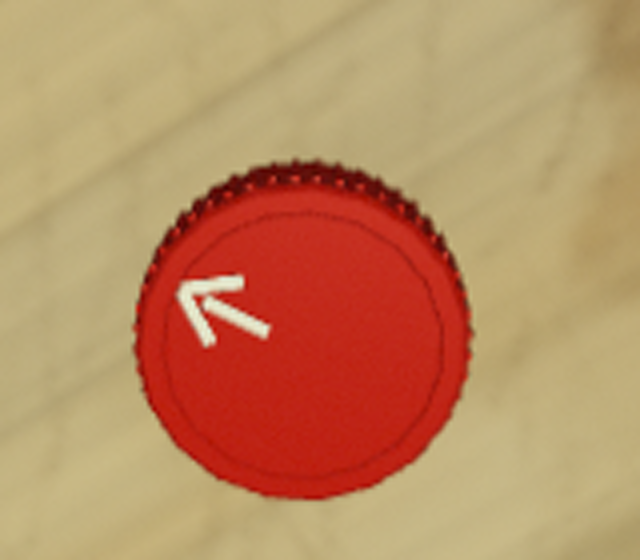

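```bash
python3 - <<'E'
from h import *
C,t=[watz('w4',a/4+240-.4,b/4+150-.4,.02) for a,b in((303.5,346),(177,287))];e=C-t
print('red',C,np.arctan2(e[1],e[0]),np.linalg.norm(e))
s=manip.sense();M=R.from_quat(s['tool_rot']).as_matrix();print(M[:,1],s['tcp_pos'])
print('scoop',watz('w4',238,355,.037),atz('top',398,284,.037))
E
```

```text
red [ 0.41624364 -0.10893095  0.02      ] 0.5501560771209127 0.02351152829300785
[5.34202927e-01 8.45356183e-01 3.95767999e-04] [ 0.41954319 -0.10682722  0.14264198]
scoop [ 0.45676418 -0.19912932  0.037     ] [ 0.45284788 -0.20911661  0.037     ]
```

```bash
python3 -m inch '[-0.3,-0.2,-4,0,0,0,-4,0,0,0,-3,0,0,0,-1.4,0,0,0,0,0,0,0,0,0]' 100 35
python3 -m inch '[0,0,0,0,0,0,0,0,0,0,0,0,0,0,0,0,0,0,0,0]' 0 35
```

```text
t: 11.68
tcp_pos: [0.4154, -0.1088, 0.019]
tool_rot: [0.278, 0.961, -0.0, 0.001]
force: [0.5, -0.1, 1.2]
finger_gap: 1.0
t: 12.3
tcp_pos: [0.415, -0.1088, 0.0194]
tool_rot: [0.278, 0.961, -0.0, 0.001]
force: [0.7, 0.2, 8.1]
finger_gap: 0.656
```

```bash
python3 -m inch '[0,0,3,0,0,0,6,0,0,0,6,0,3.9,-1.0,0,-0.09,3.9,-1.0,0,-0.09,3.9,-1.0,0,-0.09,3.9,-1.1,0,-0.08,3.8,-1.1,0,-0.08,0,0,0,0,0,0,0,0]'; python3 - <<'E'
from h import *
wsave('w5'); crop('w5',230,230,410,410,4,'c11');
E
```

```text
t: 13.55
tcp_pos: [0.6072, -0.1599, 0.1679]
tool_rot: [0.476, 0.879, -0.0, -0.001]
force: [0.1, 1.1, -0.2]
finger_gap: 0.655
```

View pics/c11.png

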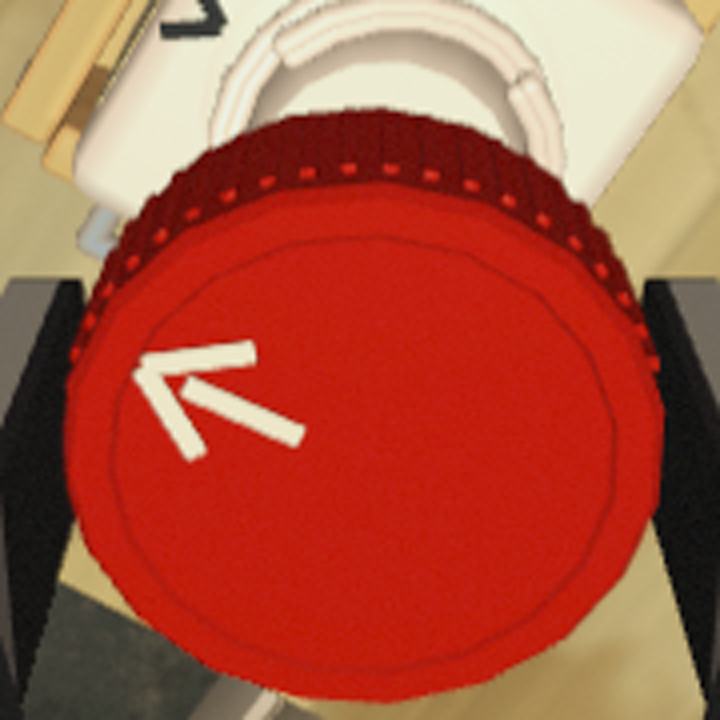

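```bash
python3 - <<'E'
from h import *
s=manip.sense();z=s['tcp_pos'][2]+.0005
C,t=[watz('w5',a/4+230-.4,b/4+230-.4,z) for a,b in((363.5,450),(137,362))];e=C-t
print('red',C,np.arctan2(e[1],e[0]),np.linalg.norm(e),s['tcp_pos'])
E
```

```text
red [ 0.60681678 -0.16041198  0.16844273] 0.1577562720294411 0.022735922364359083 [ 0.6068791  -0.15977592  0.16794273]
```

```bash
python3 -m inch '[0.25,0,-2,-0.03,0,0,-2.3,0,0,0,0,0,0,0,-0.3,0,0,0,-0.3,0,0,0,-0.3,0,0,0,0,0]'; python3 -m inch '[0,0,-0.3,0,0,0,0,0]'
```

```text
t: 14.48
tcp_pos: [0.6105, -0.1601, 0.1161]
tool_rot: [0.489, 0.872, 0.0, -0.001]
force: [-1.1, 0.6, 0.2]
finger_gap: 0.656
t: 14.72
tcp_pos: [0.6106, -0.1599, 0.1132]
tool_rot: [0.489, 0.872, 0.0, -0.001]
force: [-1.3, 2.7, 2.1]
finger_gap: 0.658
```

```bash
python3 -m inch '[0,0,-0.2,0,0,0,-0.1,0,0,0,0,0]'; python3 -m inch '[0,0,-0.08,-0.12,0,0,-0.08,-0.12,0,0,0,0]'
```

```text
t: 15.1
tcp_pos: [0.6108, -0.16, 0.1126]
tool_rot: [0.489, 0.872, 0.0, -0.0]
force: [-5.9, 4.3, 15.1]
finger_gap: 0.658
t: 15.48
tcp_pos: [0.611, -0.1598, 0.1107]
tool_rot: [0.591, 0.807, 0.001, -0.0]
force: [-4.3, 5.0, 12.2]
finger_gap: 0.654
```

Red screws down the same way, following the thread lead.

```bash
python3 -m inch '[0,0,-0.1,-0.14,0,0,-0.1,-0.14,0,0,-0.1,-0.14,0,0,0,0]'; python3 -m inch '[0,0,-0.1,-0.14,0,0,-0.1,-0.14,0,0,0,0]'; python3 -m inch '[0,0,-0.1,-0.14,0,0,0,0]'
```

```text
t: 15.98
tcp_pos: [0.6119, -0.1597, 0.108]
tool_rot: [0.746, 0.666, 0.001, 0.0]
force: [-2.4, 6.0, 13.3]
finger_gap: 0.655
t: 16.35
tcp_pos: [0.6124, -0.1598, 0.106]
tool_rot: [0.832, 0.555, 0.002, 0.001]
force: [-2.2, 5.2, 12.6]
finger_gap: 0.654
t: 16.6
tcp_pos: [0.6124, -0.1599, 0.1048]
tool_rot: [0.869, 0.495, 0.002, 0.001]
force: [-0.9, 5.9, 10.9]
finger_gap: 0.657
```

```bash
python3 -m inch '[0,0,-0.07,-0.1,0,0,0,-0.1,0,0,0,0]'; python3 -m inch '[0,0,0,-0.1,0,0,0,-0.1,0,0,0,0]' - 45; python3 -c "
from h import *;s=manip.sense();print(s['ft_torque'],s['q'])"
```

```text
t: 16.98
tcp_pos: [0.6128, -0.1602, 0.1045]
tool_rot: [0.914, 0.407, 0.002, 0.001]
force: [-1.3, 4.8, 13.1]
finger_gap: 0.656
t: 17.35
tcp_pos: [0.6118, -0.1614, 0.1046]
tool_rot: [0.949, 0.315, 0.0, 0.002]
force: [-4.0, 0.0, 13.5]
finger_gap: 0.651
[0.2339624  0.88383742 0.40542902] [-0.43345948  0.72017874  1.52591892 -0.00256916  0.89253272  0.49753745]
```

```bash
python3 -m inch '[0,0,0,0,0,0,0,0,0,0,0,0]' 100; python3 -m inch '[0,0,3,0,0,0,6,0,-3,1,3,0,-6,0,0,0.1,0,0,0,0,0,0,0,0]'; python3 - <<'E'
from h import *
wsave('w6');save('top','top1');save('scene','scene1')
E
```

```text
t: 17.73
tcp_pos: [0.6112, -0.1608, 0.1015]
tool_rot: [0.949, 0.314, 0.0, 0.0]
force: [0.7, 0.2, -0.1]
finger_gap: 1.001
t: 18.48
tcp_pos: [0.5217, -0.151, 0.2222]
tool_rot: [0.933, 0.361, 0.001, 0.001]
force: [0.4, -1.4, 0.6]
finger_gap: 1.0
```

View pics/w6.png

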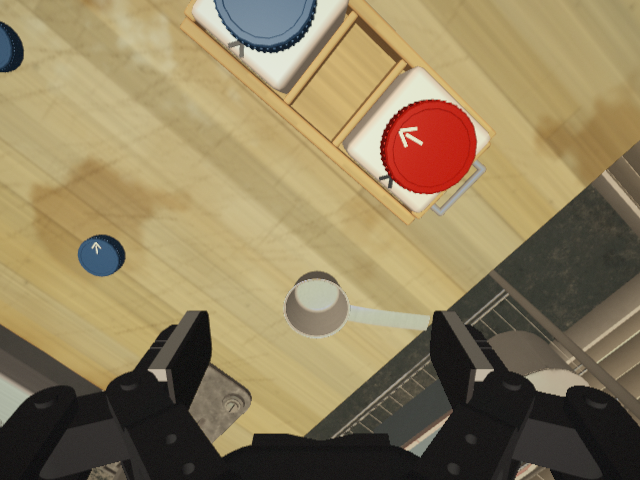

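View pics/top1.png

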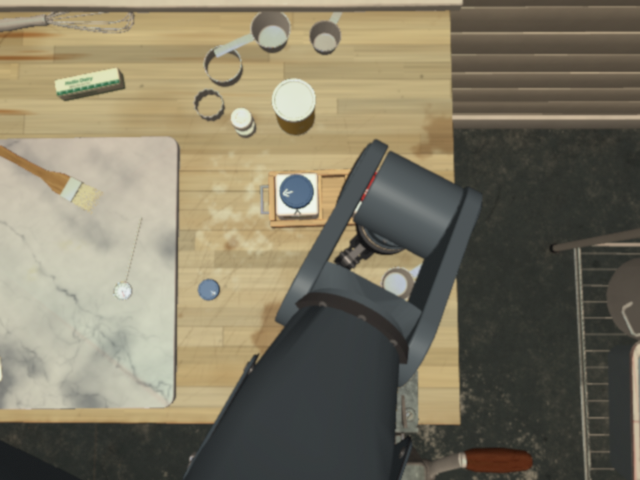

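View pics/scene1.png

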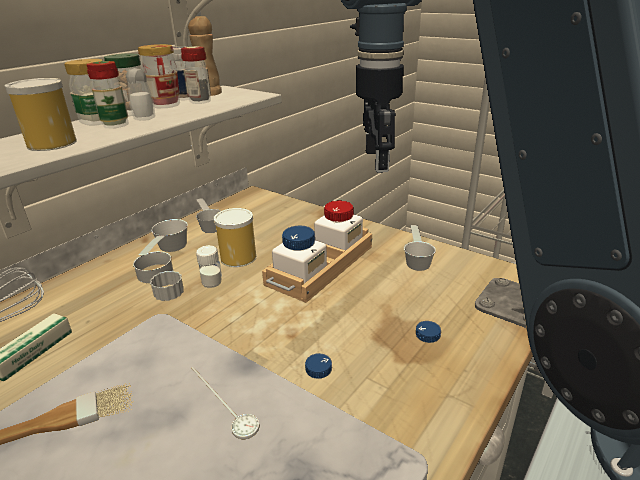

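Both lids look seated on the tubs and the bystanders haven't moved. Red is at (429,146) in the wrist picture, so I'll check its height, tilt and turn.

```bash
python3 - <<'E'
import h
from h import *
z=np.load('pics/w6.npz');d=z['d'];K,T=h._w('w6')
v,u=np.mgrid[0:480,0:640]
P=np.stack([(u-K[0,2])/K[0,0]*d,-(v-K[1,2])/K[1,1]*d,-d,np.ones_like(d)],-1)@T.T
for n,a,b,r in(('red',429,146,36),('blue',265,10,30)):
    q=P[(u-a)**2+(v-b)**2<r*r];q=q[abs(q[:,2]-np.median(q[:,2]))<.008]
    A=np.c_[q[:,:2]-q[:,:2].mean(0),np.ones(len(q))];print(n,np.linalg.lstsq(A,q[:,2],rcond=None)[0])
t=watz('w6',401,130,.105);c=watz('w6',430,145,.105);e=c-t;print('red yaw',np.arctan2(e[1],e[0]),c)
E
```

```text
red [-0.00100248  0.00392754  0.10507272]
blue [-0.01192471 -0.01463243  0.10486751]
red yaw -1.2817472519925017 [ 0.61123922 -0.15967273  0.105     ]
```

```bash
python3 -c "
from h import *;print(job.sign_off())"
```

```text
the job is handed in; nothing more can be done
None
```

Both tubs are closed: the blue lid is on the left tub and the red lid is on the right, each screwed fully home. I handed the job in at about 19 s of the 70 s allowed.

- **Choosing the tubs:** The wrist camera showed six thread starts on the left tub and four on the right, so I tried blue on the left and red on the right. Each lid followed the thread down on its first try, so no swap was needed.
- **Final position:** Depth readings put both lid tops about 105 mm above the worktop, which is the fully home height. The fitted tilt was under 0.3° for each when measured whole. The last look at blue gave about 1°, but only part of that lid was in frame.
- **Tightness:** Blue ended about 78° past the tub's arrow and red about 75°, enough to be home plus the tightening turn. Near the end, blue slipped slightly in the grip and the gripper was pushed about 4 mm sideways. I released it there, and the check afterwards showed the lid level and fully home.
- **Bystanders:** The jar, drum, scoop and small blue lids look unmoved in the last pictures. The gripper was open and clear of everything when I handed in.

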